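# Load the drill jig and lock the offcut

## Task

Load the drill jig for boring: push the loose offcut along the bench, end first, in between the jig's two steel-lined fences until its end sits against the stop, then press the jig's red-handled cam lever down firmly until it grips the wood, and leave it locked. Do it all by pushing with the fingers: the offcut stays flat on the bench and is never lifted, and the tape measure, sanding block and pencil are left as they lie.

Things in the scene. Friction and masses are not known exactly. Their poses are not given: they have to be found in the camera images.
- offcut: loose sawn softwood offcut, 70 (its x) x 130 (its y, along the grain) x 19 mm high, 60 to 115 g, lying flat on the bench before the jig's mouth, askew and off the slot's centre line. Origin: centre of its underside. Push its side and end faces with the fingertips, 5 to 15 mm over the bench.
- drill_jig: drill jig, screwed to the bench: two fences 25 mm thick, 24 high, 97 long (steel lining included) beside a slot 73 mm wide, open to the bench below. Origin: on the bench, middle of the slot's mouth; y points out of the mouth (push in along -y), x across the slot. An aluminium plate with drill bushes covers it from y = -10 to -97, underside 24, top 30, bushes 38 mm high. Brackets out to x = +-82.
- jig_mouth (a point): middle of the slot's mouth, 9.5 mm over the bench, axes as the jig's; inner faces of the fences at x = +-36.5 (3 mm more than the offcut in all). Their steel lining is bent outward 20 degrees there, a lead-in 20 mm long (jig y = 0 to +20) and 88 mm wide at its outer end
- jig_stop (a point): middle of the stop's face at the closed end of the slot, jig y = -75, 9.5 mm over the bench, axes as the jig's; with the offcut home its centre is at jig y = -10 and 55 mm of it stand out of the mouth
- cam_lever (a joint): cam lever angle, rad: 0 = raised, handle 55 degrees over the horizontal; grows as the handle is pressed down toward the jig's -x (toward the robot); end stop 0.873. Starts at 0 to 0.12, stays where it is left (friction 0.15 N m). The cam meets the offcut at about 0.61 and grips in the next 0.2; 6 to 10 N at the handle's end set it tight, and it stays tight when let go.
- lever_pivot (a point): the lever's pivot: jig x = 0, y = -60, z = 37 mm, axes as the jig's; the lever turns about the jig's y axis through it; ears beside it are 44 mm high
- lever_grip (a point): on the lever's axis in the middle of the red handle, 68 mm from the pivot; the handle is a round bar of 18 mm diameter that ends 93 mm from the pivot, the steel stem below it is 10 mm thick. Its upper side can be pushed from above and from the far side.
- tape: bystander: yellow tape measure, 37 x 76 x 65 mm high, standing on the bench; origin: centre of its underside
- sander: bystander: brown sanding block, 62 x 110 (along its y) x 34 mm, lying on the bench; origin: centre of its underside
- red_pencil: bystander: red carpenter's pencil, 14 x 170 (along its y) x 8 mm, lying on the bench; origin: centre of its underside

How it is judged:
By the outcome, as a careful person would: the job done as asked, in the order asked, and still so for the second after the job is handed in, with the robot touching nothing.
It also fails if it takes over 58 s, if anything falls off the work surface, if the arm or the gripper's body presses on something with over 40 N, if the wrist force passes 120 N, or if a joint passes its speed limit or range.

## Robot

A 7-joint arm with a two-finger parallel gripper is mounted at the origin on a cart in front of the work surface, level with it; the furniture and walls round the work are solid. World frame = base frame: x ahead of the robot, y to its left, z up, the work surface at z = 0. Lengths are in m, angles in rad, forces in N, time in s.
With the tool pointing down it reaches from about 0.4 to 0.875 m from the base axis. Payload 6.5 kg.
Tool frame: the origin (TCP) lies at the very end of the fingers, on their centre line; the grasp point (between the pads) lies 19 mm behind it; z points along the fingers, y is the line along which they close (so a half turn about z gives the same grasp; the last joint's range is limited). The gripper opens to 88 mm and grips with 3 to 60 N. Pads are 18 mm wide; open, the fingers measure 123 mm over their backs; the gripper's body (75 mm by 187 mm) begins 45 mm behind the grasp point.
Start: joints at [-1.341, 0.536, -0.004, 1.538, 0.003, 1.067, -0.071], TCP at [0.189, 0.622, 0.204] pointing down, gripper open.
Joint ranges: [-2.7, 2.7], [-0.37, 2.16], [-1.27, 1.26], [0.24, 2.4], [-1.31, 4.45], [0.19, 1.91], [-2.76, 2.76]. Speed limits (rad/s): [2.39, 2.39, 3.14, 3.14, 3.14, 3.14, 3.14].

## Interface

Orientations are given as a unit quaternion [x, y, z, w].
In Python, from cell import manip, viewer gives the robot as it stands. The module is installed in compiled form; this text tells all that it offers.
- The arm moves only by the shell command python3 -m pendant 'ROWS' [OPENING]. ROWS is JSON, a list that holds one entry, the list of rows, each a list of 6 numbers: the shift along the tool's x, y, z in cm, then the turn, a rotation vector about the tool's x, y, z in rad. A call has 1 to 10 rows; each row shifts and turns the commanded pose from where the row before left it, along the tool's axes as they then stand; what a row does not reach is not made up. A row lasts 1/10 s, in which the tool goes at most 50 mm and 8.59 degrees, less where a joint would pass 70% of its speed; a pose out of reach is approached as far as the arm can. A call is refused whole if a number of a shift passes 5 or a number of a turn 0.15, either way. A call with a gripper value outside its range is refused whole. OPENING is the gripper's target within -1 to 1 (fully open at 1, half-way at 0, shut at -1), set as the call begins (- or left out, the last holds). The fingers move at their own pace and stop on an object; the grip force is fixed at half the most. Time passes only in rows, so rows that do not move let the fingers close. It gives the time, the measured TCP pose, the force, the opening and the grip force at its end, in the units of the state.
- manip.sense(): the state, without advancing time (a new reading comes with each control period).
- viewer.camera(name): name is "scene" or "top" or "wrist"; returns the picture (400x640x3 uint8, blue, green, red); there is no depth.
- viewer.camera_model(name): a dict with "mtx" (3x3 intrinsics, pixels), "view" (4x4, takes a point from world to camera coordinates). Camera axes: x right, y down, z forward; pixel columns grow to the right and rows downward; lengths in m; the calibration is good to about 2 mm. A picture is of the moment at which its call begins: read the wrist's pose just before it. camera_model takes no time and is no camera call; for the wrist camera it gives the pose at the moment of the call.
- manip.close_job(): hands the job in; it is judged then, once.
The state is a dict: "clock": time; "q": joint angles; "joint_vel": joint speeds; "joint_torque": joint torques, N m; "eef_pos": TCP position; "tool_rot": TCP orientation; "force": force on the tool from outside, world axes, zero at the start; "wrist_torque": the same for the moment, N m; "width": opening from 0.0 (shut) to 1.0 (fully open); "grip_force": force on a finger pad.
Only numpy, scipy, OpenCV 4.12 (cv2) and the standard library are available. Lean on these libraries where they do the work, as an engineer would, in place of code of your own. Each camera call takes 0.05 s, during which the arm holds its last target. There are 200 camera calls.

## Working session

There is one attempt and no reset: what is moved stays moved. The work goes in short steps, Python scripts to look and compute and a shell command to move; the robot and the scene stay as the last step left them, time stands still between calls to the robot, and variables do not carry over. Pictures are saved under pics/ and viewed, at most 10 in all, crops included, and the job is handed in when it is done.

```bash
mkdir -p pics; python3 - <<'E'
from cell import manip, viewer
import cv2,numpy as np
s=manip.sense();print({k:np.round(v,3) for k,v in s.items()})
for n in("scene","top"):
    cv2.imwrite(f"pics/{n}0.png",viewer.camera(n));m=viewer.camera_model(n);print(n,np.round(m["mtx"],1).tolist(),np.round(m["view"],3).tolist())
E
```

```text
{'clock': np.float64(0.0), 'q': array([-1.341,  0.537, -0.004,  1.539,  0.003,  1.067, -0.071]), 'joint_vel': array([-0.001, -0.001,  0.   ,  0.   ,  0.001, -0.001,  0.001]), 'joint_torque': array([ 0.0000e+00, -5.7099e+01,  9.9100e-01, -2.5160e+01, -5.6000e-02,
        1.8000e-02,  0.0000e+00]), 'eef_pos': array([0.189, 0.621, 0.203]), 'tool_rot': array([ 0.147,  0.989, -0.001, -0.   ]), 'force': array([ 0.058, -0.492, -1.31 ]), 'wrist_torque': array([-0.059, -0.005,  0.028]), 'grip_force': np.float64(0.0), 'width': np.float64(0.998)}
scene [[378.7, 0.0, 318.6], [0.0, 378.7, 198.0], [0.0, 0.0, 1.0]] [[0.909, -0.417, 0.013, -0.383], [-0.251, -0.571, -0.782, 0.247], [0.333, 0.708, -0.623, 0.83], [0.0, 0.0, 0.0, 1.0]]
top [[373.0, 0.0, 321.8], [0.0, 373.0, 203.5], [0.0, 0.0, 1.0]] [[0.012, -1.0, 0.002, 0.068], [-0.999, -0.012, -0.05, 0.475], [0.05, -0.001, -0.999, 1.026], [0.0, 0.0, 0.0, 1.0]]
```

View pics/top0.png

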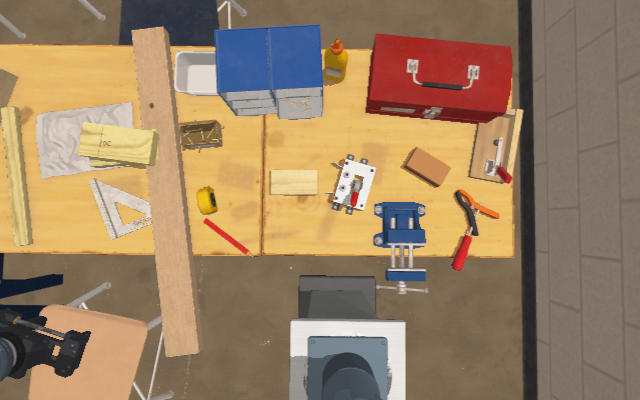

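View pics/scene0.png

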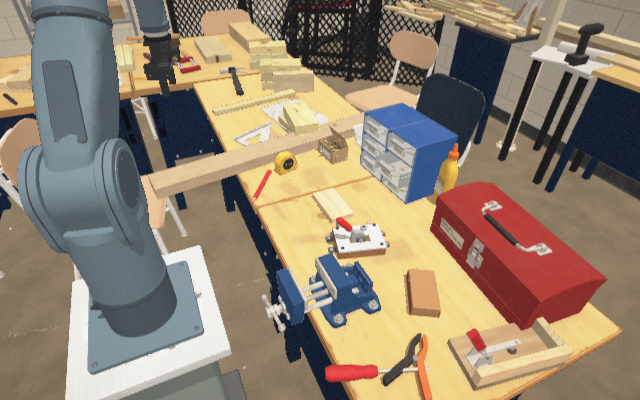

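The top view shows the offcut at about (293,182), jig at (354,183) with its mouth facing left (+y), tape (207,199), pencil (228,237), sander (427,167). The beam at column ~165 and the vise at (400,225) are obstacles. Next I zoom in.

```bash
cat > h.py <<'E'
import numpy as np,cv2
from cell import manip,viewer
def ray(m,px,z):
    K=np.array(m["mtx"]);V=np.array(m["view"]);R=V[:3,:3];c=-R.T@V[:3,3]
    p=np.atleast_2d(np.array(px,float));d=np.c_[p,np.ones(len(p))]@np.linalg.inv(K).T@R
    return c+d*((z-c[2])/d[:,2])[:,None]
def proj(m,P):
    P=np.atleast_2d(np.array(P,float));V=np.array(m["view"]);q=(P@V[:3,:3].T+V[:3,3])@np.array(m["mtx"]).T
    return q[:,:2]/q[:,2:]
def rows_to(T,steps=None):
    pass
E
python3 - <<'E'
from h import *
im=cv2.imread("pics/top0.png");m=viewer.camera_model("top")
print(ray(m,[[293,182]],.019),ray(m,[[354,183]],.03),ray(m,[[262,183],[150,30],[180,350]],0))
c=cv2.resize(im[140:230,260:390],None,fx=6,fy=6,interpolation=cv2.INTER_CUBIC)
cv2.imwrite("pics/c0.png",c)
print(im[182,275:315:8],im[210,275:315:8],im[175,360])
E
```

```text
[[0.53268375 0.15479018 0.019     ]] [[ 0.53080812 -0.01322824  0.03      ]] [[0.53080747 0.24359767 0.        ]
 [0.96868329 0.57450216 0.        ]
 [0.06586559 0.46033873 0.        ]]
[[137 195 229]
 [138 196 231]
 [141 201 234]
 [141 206 237]
 [140 201 234]] [[108 192 235]
 [108 193 235]
 [107 190 234]
 [107 191 234]
 [108 189 232]] [239 241 243]
```

View pics/c0.png

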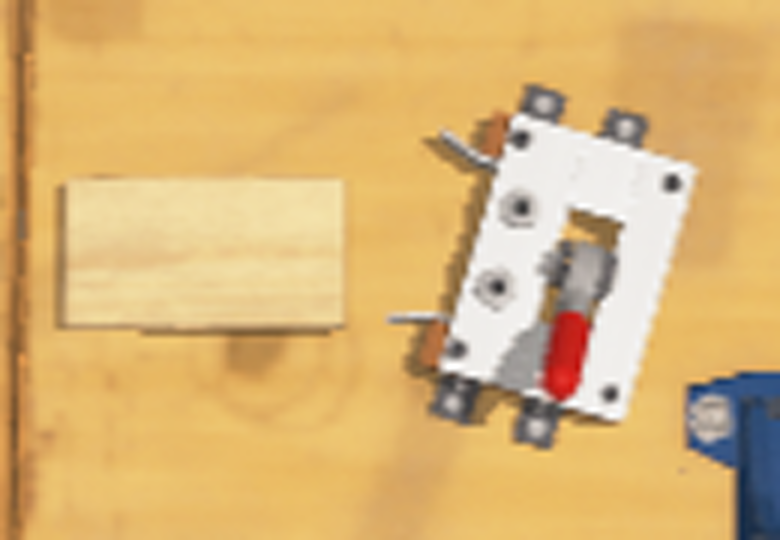

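The crop shows the jig turned about 16° (plate corners (515,112), (693,165), (622,420), (440,370)). The offcut spans (62–343, 178–328), nearly along world y and about 40 mm off the slot's axis. I'll measure with masks and bring the arm closer.

```bash
cat >> h.py <<'E'
def rect(mask,n):
    cs,_=cv2.findContours(mask.astype(np.uint8),cv2.RETR_EXTERNAL,cv2.CHAIN_APPROX_NONE)
    c=max(cs,key=cv2.contourArea);return c
E
python3 - <<'E'
from h import *
im=cv2.imread("pics/top0.png");m=viewer.camera_model("top")
s=8;x0,y0=255,140
big=cv2.resize(im[140:230,255:390],None,fx=s,fy=s,interpolation=cv2.INTER_CUBIC).astype(int)
B,G,R=[big[...,i] for i in range(3)]
mo=(B>122)&(R>190)&(R-B>50);mo[:,60*s+240:]=0;mp=(B>190)&(R-B<30)
k=np.ones((9,9),np.uint8)
for n,mk,z in(("offcut",mo,.019),("plate",mp,.03)):
    mk=cv2.morphologyEx(mk.astype(np.uint8),cv2.MORPH_OPEN,k)
    c=cv2.convexHull(rect(mk,n)).reshape(-1,2)
    P=ray(m,(c+.5)/s-.5+[x0,y0],z)[:,:2]
    (cx,cy),wh,a=cv2.minAreaRect((P*1000).astype(np.float32));print(n,cx,cy,wh,a)
E
```

```text
offcut 534.1618041992188 152.49632263183594 (69.87844848632812, 128.6460418701172) 0.7065128684043884
plate 528.1094970703125 -14.000099182128906 (87.20294189453125, 122.57783508300781) 74.22870635986328
```

```bash
python3 -m pendant '[[[-2,-2,0,0,0,0],[-3,-2.7,0,0,0,0],[-3.4,-3,0,0,0,0],[-3.6,-3.2,0,0,0,0],[-3.6,-3.2,0,0,0,0],[-3.6,-3.2,0,0,0,0],[-3.6,-3.2,0,0,0,0],[-3.6,-3.2,0,0,0,0],[-3,-3,0,0,0,0],[-2,-2,0,0,0,0]]]' 1
```

```text
clock: 1.1
eef_pos: [0.4074, 0.2523, 0.2039]
tool_rot: [0.149, 0.989, -0.0, 0.0]
force: [0.1, -0.1, 1.4]
width: 1.004
grip_force: 0.0
```

Sizes match those given (70x129 mm offcut, 87x123 mm plate). Jig yaw is −15.8°, mouth at (0.5426, 0.0375), and the offcut sits at jig (−39, 108) mm with a relative yaw of +16.5°. I'll push the long side with open fingers first, to align and centre it.

```bash
cat >> h.py <<'E'
from scipy.spatial.transform import Rotation as Ro
import sys
PSI=np.radians(-15.77);M=np.array([.5426,.0375])
JX=np.array([np.cos(PSI),np.sin(PSI)]);JY=np.array([-JX[1],JX[0]])
def tojig(p): d=np.asarray(p)[:2]-M; return np.array([d@JX,d@JY])
def stat(x=None,y=None,z=None):
    s=manip.sense();p=s["eef_pos"];R=Ro.from_quat(s["tool_rot"]);j=tojig(p)*1000
    tx=R.as_matrix()[:2,0]
    print("jig mm",j.round(1),"z",round(p[2]*1000,1),"toolx yaw in jig deg",round(np.degrees(np.arctan2(tx[1],tx[0])-PSI),2),"tilt",R.as_matrix()[:2,2].round(3),"F",np.round(s["force"],1),"w",round(s["width"],3),"q",s["q"].round(2),"t",s["clock"])
    if x is not None:
        t=np.array([*(M+JX*x/1000+JY*y/1000),z/1000]);print("rows cm to go",(R.inv().apply(t-p)*100).round(2))
if __name__=="__main__": stat(*map(float,sys.argv[1:]))
E
python3 -m pendant '[[[0,0,0,0,0,-0.024],[-1.5,-1.2,0,0,0,0],[-3,-2.5,0,0,0,0],[-3.1,-2.5,0,0,0,0],[0,0,2,0,0,0],[0,0,4,0,0,0],[0,0,4,0,0,0],[0,0,3,0,0,0],[0,0,0,0,0,0],[0,0,0,0,0,0]]]' 1 ; python3 h.py -112 108 10
```

```text
clock: 2.1
eef_pos: [0.4626, 0.1761, 0.0743]
tool_rot: [0.135, 0.991, -0.0, -0.0]
force: [0.4, 0.3, -0.5]
width: 1.001
grip_force: 0.0
jig mm [-114.7  111.7] z 74.3 toolx yaw in jig deg 180.25 tilt [-0.001 -0.   ] F [ 0.4  0.3 -0.5] w 1.001 q [-0.58  0.48  0.15  2.04 -0.12  0.63  0.95] t 2.1
rows cm to go [-0.27 -0.36  6.43]
```

```bash
python3 -m pendant '[[[0,-0.3,3,0,0,0],[0,0,2,0,0,0],[0,0,1.4,0,0,0],[0,0,0,0,0,0]]]' 1 ; python3 h.py -44 108 10
```

```text
clock: 2.5
eef_pos: [0.4619, 0.173, 0.01]
tool_rot: [0.135, 0.991, -0.0, -0.0]
force: [-0.5, 0.3, -0.1]
width: 0.999
grip_force: 0.0
jig mm [-114.4  108.5] z 10.0 toolx yaw in jig deg 180.22 tilt [-0.  0.] F [-0.5  0.3 -0.1] w 0.999 q [-0.55  0.6   0.12  2.07 -0.15  0.49  0.98] t 2.5
rows cm to go [-7.04 -0.08 -0.  ]
```

```bash
python3 -m pendant '[[[-1,0,0,0,0,0],[-1,0,0,0,0,0],[-1,0,0,0,0,0],[-0.8,0,0,0,0,0],[-0.8,0,0,0,0,0],[-0.7,0,0,0,0,0],[-0.7,0,0,0,0,0],[-0.5,0,0,0,0,0],[-0.4,0,0,0,0,0],[0,0,0,0,0,0]]]' 1 ; python3 h.py -44 108 10
```

```text
clock: 3.5
eef_pos: [0.5289, 0.154, 0.01]
tool_rot: [0.136, 0.991, -0.0, 0.0]
force: [-0.1, 0.1, 0.3]
width: 0.998
grip_force: 0.0
jig mm [-44.9 108.4] z 10.0 toolx yaw in jig deg 180.18 tilt [ 0. -0.] F [-0.1  0.1  0.3] w 0.998 q [-0.46  0.66  0.12  1.92 -0.14  0.57  1.06] t 3.5
rows cm to go [-0.09 -0.04  0.  ]
```

```bash
python3 - <<'E'
from h import *
im=np.array(viewer.camera("wrist"));cv2.imwrite("pics/w1.png",im)
cv2.imwrite("pics/t1.png",viewer.camera("top"))
m=viewer.camera_model("wrist");print(np.round(m["mtx"],1).tolist(),np.round(m["view"],3).tolist())
E
```

```text
[[332.6, 0.0, 318.1], [0.0, 332.6, 202.8], [0.0, 0.0, 1.0]] [[0.269, 0.963, 0.001, -0.292], [0.917, -0.256, 0.305, -0.427], [0.294, -0.081, -0.952, 0.063], [0.0, 0.0, 0.0, 1.0]]
```

View pics/w1.png

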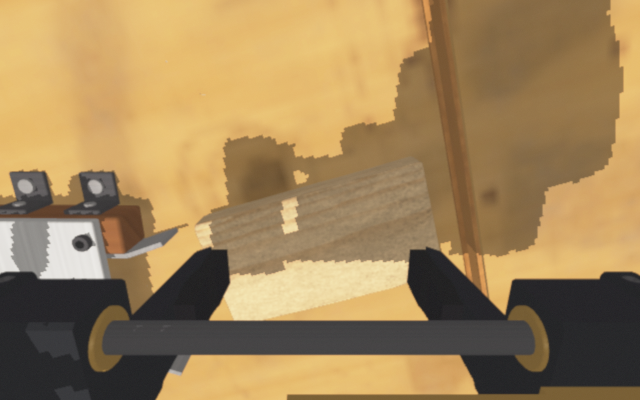

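```bash
python3 - <<'E'
from h import *
m=viewer.camera_model("wrist")
P=ray(m,[[198,222],[418,157],[437,240],[436,282],[235,320],[228,255],[410,255]],.019)
for p in P: print((tojig(p)*1000).round(1),p.round(3))
t=manip.sense()["eef_pos"]
for o in((0,0,0),(0,.044,0),(0,-.044,0),(.009,.044,0),(-.009,.044,0)):
    print(o,proj(m,[[*(t[:2]+JX*o[0]+JY*o[1]),t[2]]]))
E
```

```text
[-59.   43.2] [0.498 0.095 0.019]
[-95.4 161.1] [0.495 0.218 0.019]
[-48.5 176.2] [0.544 0.22  0.019]
[-21.7 178.6] [0.57  0.215 0.019]
[ 4.9 58.9] [0.563 0.093 0.019]
[-38.9  58.1] [0.521 0.104 0.019]
[-39.2 161.8] [0.549 0.204 0.019]
(0, 0, 0) [[316.32677932 237.90690472]]
(0, 0.044, 0) [[390.88084269 238.08506417]]
(0, -0.044, 0) [[241.70840052 237.72859157]]
(0.009, 0.044, 0) [[389.83075896 251.92091298]]
(-0.009, 0.044, 0) [[391.96072479 223.85659365]]
```

```bash
python3 - <<'E'
import cv2
im=cv2.imread("pics/t1.png");cv2.imwrite("pics/c1.png",cv2.resize(im[130:240,250:400],None,fx=5,fy=5,interpolation=cv2.INTER_CUBIC))
E
```

```text
(no output)
```

View pics/c1.png

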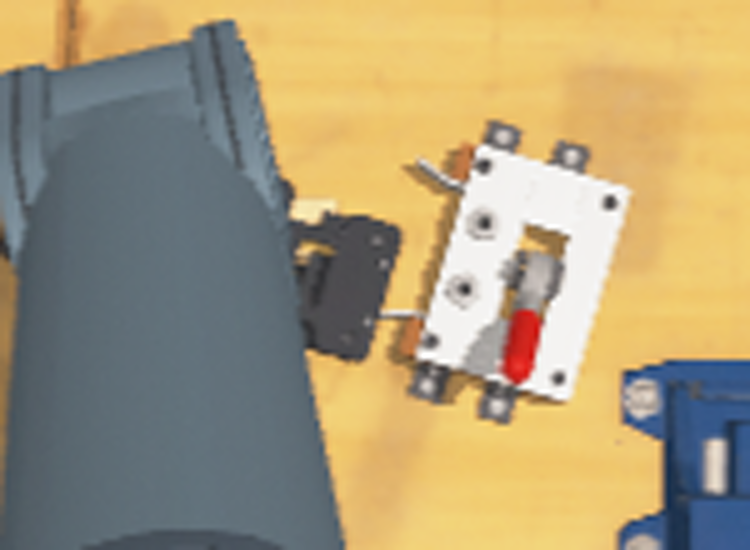

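The wrist view shows the offcut unmoved (corners about (198,222), (418,157), (436,282), (235,320)), with the fingertips (about (228,255) and (410,255)) apparently above it. They look roughly 35 mm nearer the camera than the reported TCP. I'll back off and check the true tip height by touching the bench.

```bash
python3 -m pendant '[[[3,0,0,0,0,0],[4,0,0,0,0,0],[0,0,0,0,0,0],[0,0,0.5,0,0,0],[0,0,0.3,0,0,0],[0,0,0,0,0,0]]]' 1 ; python3 h.py;python3 - <<'E'
from h import *
cv2.imwrite("pics/w2.png",viewer.camera("wrist"))
cv2.imwrite("pics/s2.png",viewer.camera("scene")[150:300,230:430].repeat(4,0).repeat(4,1))
E
```

```text
clock: 4.2
eef_pos: [0.4617, 0.1725, 0.0016]
tool_rot: [0.136, 0.991, -0.0, 0.0]
force: [0.2, -0.0, -0.5]
width: 1.002
grip_force: 0.0
jig mm [-114.5  108. ] z 1.6 toolx yaw in jig deg 180.15 tilt [ 0. -0.] F [ 0.2 -0.  -0.5] w 1.002 q [-0.54  0.61  0.12  2.07 -0.15  0.47  0.98] t 4.2
```

View pics/s2.png

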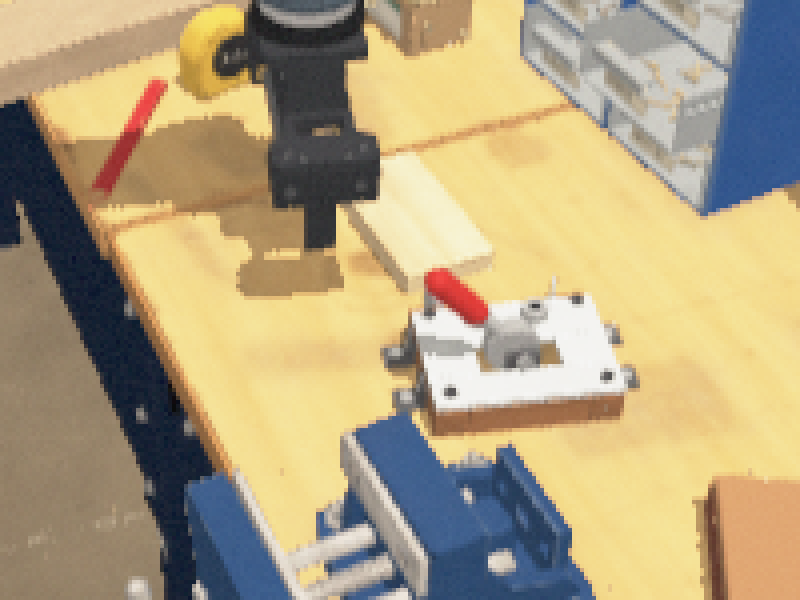

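View pics/w2.png

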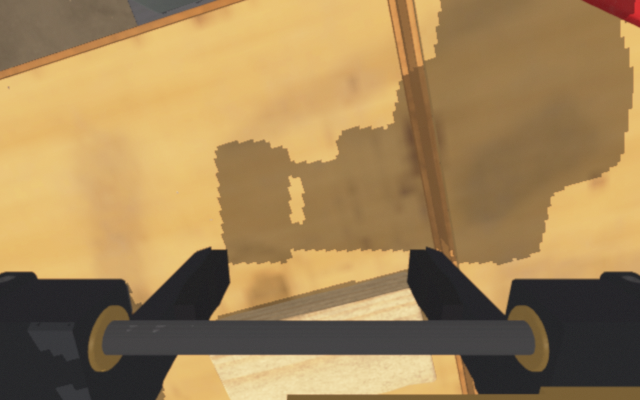

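The scene crop shows the near fingertip at (320,248), i.e. pixel (310,212), hovering with its shadow detached. The wrist view agrees. I'll work out how high the real tips are.

```bash
python3 - <<'E'
from h import *
m=viewer.camera_model("scene");w=viewer.camera_model("wrist")
for z in(0,.02,.03,.04,.05):
    P=[[*(M+JX*(-.1145+a)+JY*(.108-.053)),z] for a in(-.009,.009)]
    Q=[[*(M+JX*(-.1145+a)+JY*(.108+.044*b)),z] for a in(-.009,.009) for b in(-1,1)]
    print(z,proj(m,P).round(1).tolist(),"wrist",proj(w,Q).round().tolist())
V=np.array(w["view"]);print("cam",(-V[:3,:3].T@V[:3,3]).round(3))
E
```

```text
0 [[305.7, 221.8], [312.0, 221.2]] wrist [[241.0, 223.0], [391.0, 223.0], [243.0, 250.0], [389.0, 251.0]]
0.02 [[305.6, 216.4], [312.0, 215.8]] wrist [[233.0, 236.0], [399.0, 236.0], [236.0, 267.0], [397.0, 267.0]]
0.03 [[305.6, 213.7], [312.0, 213.1]] wrist [[228.0, 244.0], [404.0, 244.0], [231.0, 276.0], [401.0, 276.0]]
0.04 [[305.5, 211.0], [312.0, 210.4]] wrist [[223.0, 253.0], [409.0, 253.0], [226.0, 287.0], [406.0, 287.0]]
0.05 [[305.5, 208.2], [312.0, 207.6]] wrist [[217.0, 263.0], [415.0, 264.0], [220.0, 298.0], [412.0, 299.0]]
cam [0.385 0.195 0.182]
```

Both views put the real tips about 35 mm above the reported TCP: x and y agree, and only the tool length is off. I'll touch down gently to calibrate.

```bash
python3 -m pendant '[[[0,0,1.5,0,0,0],[0,0,1,0,0,0],[0,0,0.3,0,0,0],[0,0,0,0,0,0]]]' 1;  python3 -m pendant '[[[0,0,0.2,0,0,0],[0,0,0.2,0,0,0],[0,0,0,0,0,0]]]' 1; python3 h.py
```

```text
clock: 4.7
eef_pos: [0.4607, 0.1726, -0.0264]
tool_rot: [0.136, 0.991, -0.0, -0.0]
force: [0.3, 0.9, 0.5]
width: 1.001
grip_force: 0.0
clock: 5.0
eef_pos: [0.461, 0.173, -0.0299]
tool_rot: [0.135, 0.991, 0.0, 0.0]
force: [0.0, 0.6, 0.2]
width: 1.006
grip_force: 0.0
jig mm [-115.3  108.2] z -29.9 toolx yaw in jig deg 180.2 tilt [0. 0.] F [0.  0.6 0.2] w 1.006 q [-0.53  0.68  0.1   2.07 -0.16  0.4   0.99] t 5.0
```

```bash
python3 -m pendant '[[[0,0,0.2,0,0,0],[0,0,0.1,0,0,0],[0,0,0,0,0,0]]]' 1;  python3 -m pendant '[[[0,0,0.1,0,0,0],[0,0,0.1,0,0,0],[0,0,0,0,0,0]]]' 1
```

```text
clock: 5.3
eef_pos: [0.4609, 0.1729, -0.0331]
tool_rot: [0.135, 0.991, -0.0, -0.0]
force: [-1.0, -0.5, -0.1]
width: 0.999
grip_force: 0.0
clock: 5.6
eef_pos: [0.4611, 0.173, -0.0343]
tool_rot: [0.135, 0.991, 0.0, -0.0]
force: [-2.8, -0.5, 12.1]
width: 0.996
grip_force: 5.9
```

The bench is touched at reported z = −34 mm, so true tip height = reported + 34 mm. I raise to 9 mm and redo the side push.

```bash
python3 -m pendant '[[[0,0,-1,0,0,0],[-1,0,0,0,0,0],[-1,0,0,0,0,0],[-1,0,0,0,0,0],[-0.8,0,0,0,0,0],[-0.8,0,0,0,0,0],[-0.8,0,0,0,0,0],[0,0,0,0,0,0]]]' 1 ; python3 h.py -44 108 -25
python3 -m pendant '[[[-0.6,0,0,0,0,0],[-0.5,0,0,0,0,0],[-0.4,0,0,0,0,0],[-0.2,0,0,0,0,0],[0,0,0,0,0,0]]]' 1 ; python3 h.py -44 108 -25
python3 - <<'E'
from h import *
cv2.imwrite("pics/w3.png",viewer.camera("wrist"))
E
```

```text
clock: 6.4
eef_pos: [0.5144, 0.1578, -0.025]
tool_rot: [0.136, 0.991, -0.0, 0.001]
force: [0.1, 0.3, -0.4]
width: 1.004
grip_force: 0.0
jig mm [-59.8 108.1] z -25.0 toolx yaw in jig deg 180.13 tilt [ 0.001 -0.   ] F [ 0.1  0.3 -0.4] w 1.004 q [-0.46  0.71  0.11  1.95 -0.15  0.48  1.04] t 6.4
rows cm to go [-1.58 -0.01  0.  ]
clock: 6.9
eef_pos: [0.5298, 0.1538, -0.0249]
tool_rot: [0.136, 0.991, 0.0, 0.0]
force: [-0.1, 0.4, 0.3]
width: 0.999
grip_force: 0.0
jig mm [-44.  108.5] z -24.9 toolx yaw in jig deg 180.19 tilt [0. 0.] F [-0.1  0.4  0.3] w 0.999 q [-0.44  0.72  0.11  1.92 -0.14  0.51  1.06] t 6.9
rows cm to go [ 0.   -0.05  0.01]
```

View pics/w3.png

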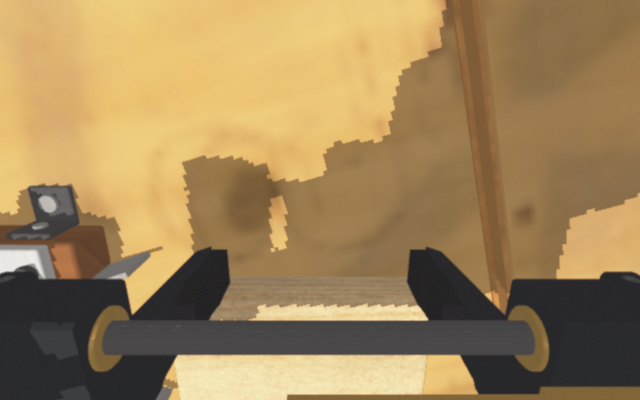

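The offcut's side is now flush with both fingertips and parallel to the jig axis. I back off, lift, go behind the rear end and turn 90°.

```bash
python3 -m pendant '[[[2,0,0,0,0,0],[0,0,-3,0,0,0],[0,0,-5,0,0,0],[0,0,-4,0,0,0],[-2,3,0,0,0,0],[-2.5,3.5,0,0,0,0],[-2,2.7,0,0,0,0],[0,0,0,0,0,0.1428],[0,0,0,0,0,0.1428],[0,0,0,0,0,0.1428]]]' -0.3 ; python3 -m pendant '[[[0,0,0,0,0,0.1428],[0,0,0,0,0,0.1428],[0,0,0,0,0,0.1428],[0,0,0,0,0,0.1428],[0,0,0,0,0,0.1428],[0,0,0,0,0,0.1428],[0,0,0,0,0,0.1428],[0,0,0,0,0,0.1428],[0,0,0,0,0,0]]]' -0.3; python3 h.py 0 200 90
python3 - <<'E'
from h import *
im=viewer.camera("wrist");m=viewer.camera_model("wrist");cv2.imwrite("pics/w4.png",im)
b=im.astype(int)
mk=((b[...,0]>122)&(b[...,2]>190)&(b[...,2]-b[...,0]>50)).astype(np.uint8)
mk=cv2.morphologyEx(mk,cv2.MORPH_OPEN,np.ones((5,5),np.uint8))
for c in sorted(cv2.findContours(mk,0,1)[0],key=cv2.contourArea)[-3:]:
    P=np.array([tojig(p)*1000 for p in ray(m,c.reshape(-1,2),.019)]);print(cv2.contourArea(c),cv2.minAreaRect(P.astype(np.float32)),P.min(0),P.max(0))
E
```

```text
clock: 7.95
eef_pos: [0.5972, 0.2306, 0.0948]
tool_rot: [0.346, 0.938, -0.0, -0.0]
force: [-0.2, -0.2, -0.6]
width: 0.354
grip_force: 0.0
clock: 8.85
eef_pos: [0.597, 0.2308, 0.0948]
tool_rot: [0.797, 0.605, -0.0, 0.0]
force: [0.3, 0.6, -0.2]
width: 0.349
grip_force: 0.0
jig mm [-2.000e-01  2.008e+02] z 94.8 toolx yaw in jig deg 90.16 tilt [-0.    -0.001] F [ 0.3  0.6 -0.2] w 0.349 q [-0.81  0.71  0.55  1.67 -0.45  0.89 -0.35] t 8.85
rows cm to go [-0.08  0.02  0.48]
480.5 ((79.99687957763672, 333.1929626464844), (12.952658653259277, 21.93414878845215), 7.053727149963379) [ 73.19967529 322.14705485] [ 86.57526232 343.6080758 ]
645.0 ((2.385618209838867, 42.18856430053711), (68.82182312011719, 10.599695205688477), 0.3658217489719391) [-31.99834377  36.67519075] [36.81450697 47.70618268]
5153.5 ((2.073831558227539, 126.53828430175781), (68.51068115234375, 77.4375228881836), 0.3674399256706238) [-32.38772242  87.60345494] [ 36.12156057 165.47430768]
```

View pics/w4.png

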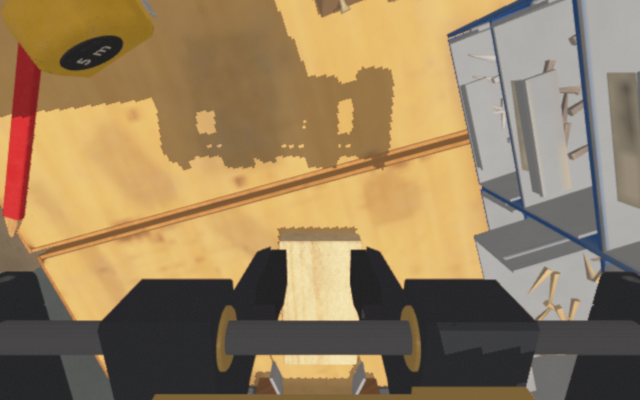

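The wrist view shows the offcut centred between the fingers (columns 280–357), rear end at row ~230, with the slot's lead-ins symmetric below it at (265,380) and (370,380). Measured: jig x about +2 mm, yaw 0.4°, rear end near y=168. The blue cabinet on the right could be close to the gripper body, so I check that.

```bash
python3 - <<'E'
from h import *
t=viewer.camera_model("top");w=viewer.camera_model("wrist")
for z in(.0,.06,.1,.15,.2,.25): print(z,"top",ray(t,[[222,98],[250,113],[280,118],[322,116]],z)[:,:2].round(3).tolist(),"wr",ray(w,[[475,238],[490,265],[448,38],[483,187]],z)[:,:2].round(3).tolist())
s=manip.sense()["eef_pos"];
for a in(-.0935,.0935):
  for b in(-.0375,.0375): print((s[:2]+JX*a+JY*b).round(3))
E
```

```text
0.0 top [[0.773, 0.362], [0.73, 0.282], [0.717, 0.196], [0.724, 0.077]] wr [[0.722, 0.154], [0.732, 0.123], [0.723, 0.322], [0.735, 0.199]]
0.06 top [[0.753, 0.346], [0.713, 0.27], [0.7, 0.189], [0.707, 0.077]] wr [[0.699, 0.187], [0.707, 0.163], [0.7, 0.319], [0.709, 0.223]]
0.1 top [[0.739, 0.335], [0.701, 0.262], [0.689, 0.185], [0.696, 0.077]] wr [[0.684, 0.21], [0.69, 0.19], [0.685, 0.317], [0.692, 0.239]]
0.15 top [[0.723, 0.321], [0.686, 0.252], [0.675, 0.179], [0.681, 0.077]] wr [[0.665, 0.238], [0.67, 0.224], [0.666, 0.315], [0.671, 0.259]]
0.2 top [[0.706, 0.308], [0.672, 0.242], [0.661, 0.173], [0.667, 0.077]] wr [[0.646, 0.266], [0.649, 0.257], [0.647, 0.312], [0.65, 0.278]]
0.25 top [[0.689, 0.294], [0.657, 0.233], [0.647, 0.167], [0.652, 0.076]] wr [[0.628, 0.294], [0.628, 0.291], [0.628, 0.309], [0.629, 0.298]]
[0.497 0.22 ]
[0.517 0.292]
[0.677 0.169]
[0.697 0.241]
```

The drawers stand at x≈0.69–0.70, too near the body's corner. I'll shift the tool 16 mm toward the robot and start close behind the offcut with a narrower opening, then re-centre once clear.

```bash
python3 -m pendant '[[[0,-1.6,0,0,0,0],[-1.5,0,0,0,0,0],[0,0,3,0,0,0],[0,0,4,0,0,0],[0,0,3,0,0,0],[0,0,1,0,0,0],[0,0,0,0,0,0]]]' -0.73; python3 h.py -16 150 -25
```

```text
clock: 9.6
eef_pos: [0.5774, 0.2188, -0.0158]
tool_rot: [0.796, 0.605, -0.001, -0.0]
force: [-0.5, 0.3, 0.3]
width: 0.131
grip_force: 0.0
jig mm [-15.8 184. ] z -15.8 toolx yaw in jig deg 90.22 tilt [-0.002 -0.001] F [-0.5  0.3  0.3] w 0.131 q [-0.75  0.83  0.45  1.75 -0.54  0.68 -0.27] t 9.6
rows cm to go [-3.39 -0.03  0.92]
```

```bash
python3 -m pendant '[[[0,0,0.9,0,0,0],[-0.5,0,0,0,0,0],[-0.7,0,0,0,0,0],[-0.7,0,0,0,0,0],[-0.7,0,0,0,0,0],[-0.7,0,0,0,0,0],[0,0,0,0,0,0],[1,0,0,0,0,0],[0,1.8,0,0,0,0],[0,0,0,0,0,0]]]' -0.73;  python3 -m pendant '[[[0,0,0,0,0,0],[0,0,0,0,0,0]]]' -0.3; python3 h.py 1 130 -25
python3 - <<'E'
from h import *
im=viewer.camera("wrist");m=viewer.camera_model("wrist");cv2.imwrite("pics/w5.png",im)
t=viewer.camera("top");cv2.imwrite("pics/t5.png",t)
b=im.astype(int)
mk=((b[...,0]>122)&(b[...,2]>190)&(b[...,2]-b[...,0]>50)).astype(np.uint8)
mk=cv2.morphologyEx(mk,cv2.MORPH_OPEN,np.ones((5,5),np.uint8))
for c in sorted(cv2.findContours(mk,0,1)[0],key=cv2.contourArea)[-3:]:
    P=np.array([tojig(p)*1000 for p in ray(m,c.reshape(-1,2),.019)]);print(cv2.contourArea(c),cv2.minAreaRect(P.astype(np.float32)),P.min(0),P.max(0))
E
```

```text
clock: 10.6
eef_pos: [0.5913, 0.1939, -0.0237]
tool_rot: [0.796, 0.605, 0.001, 0.001]
force: [0.2, 0.1, 0.5]
width: 0.135
grip_force: 0.0
clock: 10.8
eef_pos: [0.5883, 0.1938, -0.0242]
tool_rot: [0.796, 0.605, -0.0, -0.0]
force: [0.7, -0.7, -0.4]
width: 0.29
grip_force: 0.0
jig mm [  1.5 162.8] z -24.2 toolx yaw in jig deg 90.22 tilt [-0.001  0.   ] F [ 0.7 -0.7 -0.4] w 0.29 q [-0.7   0.85  0.44  1.75 -0.55  0.67 -0.22] t 10.8
rows cm to go [-3.28 -0.06  0.08]
5606.0 ((-110.02584838867188, 157.77963256835938), (53.316566467285156, 42.29269027709961), 39.74959945678711) [-129.61098906  139.05298942] [-78.77133    184.55520969]
23333.0 ((101.18902587890625, 191.14617919921875), (69.73754119873047, 102.38345336914062), 0.22416117787361145) [ 66.41589281 139.95582349] [136.15091459 242.35941482]
27422.5 ((47.25617980957031, 265.3268127441406), (105.37944793701172, 51.92787170410156), 15.623588562011719) [-10.14980922 228.4522614 ] [104.77353665 276.58551649]
```

```bash
python3 -m pendant '[[[-1,0,0.1,0,0,0],[-0.7,0,0,0,0,0],[-0.7,0,0,0,0,0],[-0.7,0,0,0,0,0],[-0.7,0,0,0,0,0],[0,0,0,0,0,0]]]' -0.3; python3 -m pendant '[[[-0.7,0,0,0,0,0],[-0.7,0,0,0,0,0],[-0.7,0,0,0,0,0],[0,0,0,0,0,0]]]' -0.3; python3 h.py 0 64 -25
```

```text
clock: 11.5
eef_pos: [0.5788, 0.1549, -0.0249]
tool_rot: [0.797, 0.604, -0.0, 0.0]
force: [-0.0, -0.1, -1.1]
width: 0.345
grip_force: 0.0
clock: 11.9
eef_pos: [0.573, 0.1347, -0.0249]
tool_rot: [0.797, 0.604, -0.0, 0.0]
force: [0.3, -0.6, 0.2]
width: 0.351
grip_force: 0.0
jig mm [  2.9 101.8] z -24.9 toolx yaw in jig deg 90.1 tilt [-0.    -0.001] F [ 0.3 -0.6  0.2] w 0.351 q [-0.62  0.81  0.43  1.83 -0.55  0.62 -0.13] t 11.9
rows cm to go [-3.78 -0.29  0.01]
```

```bash
python3 -m pendant '[[[-0.7,-0.1,0,0,0,0],[-0.7,-0.1,0,0,0,0],[-0.7,0,0,0,0,0],[-0.7,0,0,0,0,0],[0,0,0,0,0,0]]]' -0.3; python3 -m pendant '[[[-0.3,0,0,0,0,0],[-0.3,0,0,0,0,0],[0,0,0,0,0,0]]]' -0.3;python3 -m pendant '[[[-0.2,0,0,0,0,0],[-0.1,0,0,0,0,0],[0,0,0,0,0,0]]]' -0.3; python3 h.py 0 64 -25
```

```text
clock: 12.4
eef_pos: [0.5635, 0.1081, -0.0249]
tool_rot: [0.797, 0.604, -0.0, 0.0]
force: [0.6, -0.5, -0.8]
width: 0.349
grip_force: 0.0
clock: 12.7
eef_pos: [0.5622, 0.1038, -0.025]
tool_rot: [0.796, 0.605, -0.0, 0.0]
force: [-0.4, -0.8, 0.2]
width: 0.353
grip_force: 0.0
clock: 13.0
eef_pos: [0.5616, 0.1015, -0.0249]
tool_rot: [0.796, 0.605, 0.0, -0.0]
force: [-0.5, 1.5, 1.0]
width: 0.347
grip_force: 0.5
jig mm [ 0.8 66.8] z -24.9 toolx yaw in jig deg 90.21 tilt [0. 0.] F [-0.5  1.5  1. ] w 0.347 q [-0.56  0.79  0.42  1.88 -0.55  0.58 -0.07] t 13.0
rows cm to go [-0.28 -0.09  0.01]
```

```bash
for i in 1 2; do python3 -m pendant '[[[-0.1,0,0,0,0,0],[-0.1,0,0,0,0,0],[0,0,0,0,0,0]]]' -0.3; done; python3 h.py 0 64 -25
```

```text
clock: 13.3
eef_pos: [0.5617, 0.1014, -0.0247]
tool_rot: [0.796, 0.605, 0.001, -0.0]
force: [2.2, 6.0, 0.1]
width: 0.348
grip_force: 2.8
clock: 13.6
eef_pos: [0.5618, 0.1014, -0.0245]
tool_rot: [0.796, 0.605, 0.002, -0.001]
force: [2.9, 9.2, -0.4]
width: 0.352
grip_force: 4.7
jig mm [ 1.1 66.7] z -24.5 toolx yaw in jig deg 90.3 tilt [0.002 0.004] F [ 2.9  9.2 -0.4] w 0.352 q [-0.56  0.79  0.41  1.88 -0.55  0.58 -0.06] t 13.6
rows cm to go [-0.27 -0.11  0.05]
```

The push has stopped dead at TCP y=66.7 with force rising. I'll press a little more, then back off and measure the rear end against the plate edge.

```bash
python3 -m pendant '[[[-0.2,0,0,0,0,0],[-0.2,0,0,0,0,0],[0,0,0,0,0,0]]]' -0.3; python3 h.py;  python3 -m pendant '[[[1.5,0,0,0,0,0],[2.5,0,0,0,0,0],[3,0,0,0,0,0],[2,0,-3,0,0,0],[1,0,-5,0,0,0],[0,0,-5,0,0,0],[0,0,0,0,0,0],[0,0,0,0,0,0]]]' -0.3;python3 h.py
python3 - <<'E'
from h import *
im=viewer.camera("wrist");cv2.imwrite("pics/w6.png",im)
t=viewer.camera("top");cv2.imwrite("pics/t6.png",t)
a=cv2.resize(t[140:230,270:390],(800,600),interpolation=cv2.INTER_CUBIC)
cv2.imwrite("pics/m6.png",np.vstack([cv2.resize(im[150:400,120:520],(480,300)),cv2.resize(t[140:230,270:390],(480,300),interpolation=cv2.INTER_CUBIC)[:300]]))
E
```

```text
clock: 13.9
eef_pos: [0.5618, 0.1014, -0.0241]
tool_rot: [0.795, 0.606, 0.004, -0.002]
force: [4.6, 17.0, -0.2]
width: 0.353
grip_force: 8.6
jig mm [ 1.1 66.7] z -24.1 toolx yaw in jig deg 90.4 tilt [0.004 0.009] F [ 4.6 17.  -0.2] w 0.353 q [-0.55  0.78  0.41  1.89 -0.55  0.58 -0.05] t 13.9
clock: 14.7
eef_pos: [0.5865, 0.1895, 0.1049]
tool_rot: [0.796, 0.605, 0.001, 0.0]
force: [0.9, 0.1, -1.0]
width: 0.35
grip_force: 0.0
jig mm [  1.  158.3] z 104.9 toolx yaw in jig deg 90.19 tilt [0.002 0.   ] F [ 0.9  0.1 -1. ] w 0.35 q [-0.78  0.66  0.56  1.73 -0.44  0.87 -0.3 ] t 14.7
```

View pics/m6.png

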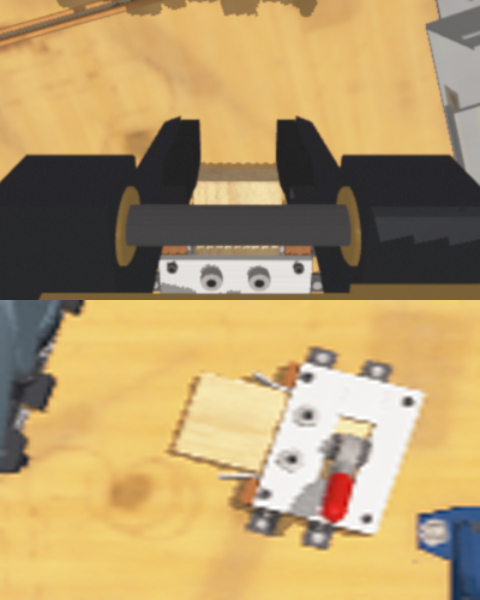

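The offcut is in the slot, straight, with its rear at column ~185 of the lower panel. The top view is unobstructed, so I measure the protrusion and the lever there.

```bash
cat > meas.py <<'E'
from h import *
def meas(im):
    m=viewer.camera_model("top");s=8
    big=cv2.resize(im[140:230,270:390],None,fx=s,fy=s,interpolation=cv2.INTER_CUBIC).astype(int);B,G,R=[big[...,i] for i in range(3)]
    def pts(mk,z):
        mk=cv2.morphologyEx(mk.astype(np.uint8),cv2.MORPH_OPEN,np.ones((9,9),np.uint8))
        c=cv2.convexHull(max(cv2.findContours(mk,0,1)[0],key=cv2.contourArea)).reshape(-1,2)
        return np.array([tojig(p)*1000 for p in ray(m,(c+.5)/s-.5+[270,140],z)]).astype(np.float32)
    for n,mk,z in(("offcut",(B>122)&(R>190)&(R-B>50),.019),("plate",(B>190)&(R-B<30),.03),("red",(R>120)&(G<90)&(B<90),.09),("red z.05",(R>120)&(G<90)&(B<90),.05)):
        P=pts(mk,z);print(n,[np.round(a,1) for a in cv2.minAreaRect(P)],P.min(0),P.max(0))
if __name__=="__main__": meas(cv2.imread("pics/t6.png"))
E
python3 meas.py
```

```text
offcut [array([ 1.6, 23. ]), array([65.9, 71.2]), np.float64(89.4)] [-34.100677 -10.158128] [37.52567 55.56786]
plate [array([  0.1, -53.4]), array([ 87.7, 123. ]), np.float64(90.0)] [-61.414368 -97.29307 ] [61.56077  -9.569982]
red [array([-44.5, -59.1]), array([38.2, 16.3]), np.float64(4.1)] [-63.496452 -67.94968 ] [-25.354275 -50.256554]
red z.05 [array([-41.1, -61.8]), array([39.8, 17. ]), np.float64(4.1)] [-60.906155 -70.96655 ] [-21.171314 -52.534637]
```

The rear end stands at jig y=55.6 (home 55), straight to within 0.6°, so the offcut is against the stop. The lever handle is at jig (−44,−60), as expected. Next I shut the fingers and go over to the far side of the handle.

```bash
python3 -m pendant '[[[-2,-0.5,-0.5,0,0,0],[-3.5,-0.6,-0.5,0,0,0],[-4,0,0,0,0,0],[-4,0,0,0,0,0],[-4,0,0,0,0,0],[-3,0,0,0,0,0],[-1.3,0,0,0,0,0],[0,0,0,0,0,0],[0,0,0,0,0,0]]]' -1; python3 h.py -10 -60 66
python3 - <<'E'
from h import *
cv2.imwrite("pics/w7.png",viewer.camera("wrist"))
E
```

```text
clock: 15.7
eef_pos: [0.5171, -0.0158, 0.1134]
tool_rot: [0.796, 0.605, -0.0, -0.0]
force: [-0.0, -0.4, 0.1]
width: 0.003
grip_force: 0.0
jig mm [-10.1 -58.2] z 113.4 toolx yaw in jig deg 90.27 tilt [-0.001  0.001] F [-0.  -0.4  0.1] w 0.003 q [-0.52  0.5   0.6   1.99 -0.4   0.77  0.04] t 15.7
rows cm to go [-0.18  0.01  4.74]
```

Now descend beside the handle and touch it moving toward −x.

```bash
python3 -m pendant '[[[-0.2,0,1.5,0,0,0],[0,0,1.7,0,0,0],[0,0,1.5,0,0,0],[0,0,0,0,0,0]]]' -1; python3 h.py -21.5 -60 67; python3 -m pendant '[[[0,-0.4,0,0,0,0],[0,-0.4,0,0,0,0],[0,-0.3,0,0,0,0],[0,0,0,0,0,0]]]' -1; python3 h.py -29 -60 62
```

```text
clock: 16.15
eef_pos: [0.5153, -0.0178, 0.0652]
tool_rot: [0.796, 0.606, -0.001, -0.001]
force: [0.0, 0.1, -0.1]
width: 0.009
grip_force: 0.0
jig mm [-11.3 -60.6] z 65.2 toolx yaw in jig deg 90.32 tilt [-0.003  0.   ] F [ 0.   0.1 -0.1] w 0.009 q [-0.47  0.58  0.54  2.01 -0.46  0.68  0.1 ] t 16.15
rows cm to go [ 0.07 -1.02 -0.18]
clock: 16.55
eef_pos: [0.5056, -0.0159, 0.0675]
tool_rot: [0.796, 0.605, 0.0, -0.0]
force: [0.5, -0.0, 0.3]
width: 0.006
grip_force: 0.0
jig mm [-21.1 -61.5] z 67.5 toolx yaw in jig deg 90.21 tilt [0. 0.] F [ 0.5 -0.   0.3] w 0.006 q [-0.48  0.56  0.54  2.04 -0.46  0.66  0.09] t 16.55
rows cm to go [ 0.15 -0.79  0.55]
```

```bash
python3 -m pendant '[[[0.15,-0.4,0.25,0,0,0],[0,-0.4,0.25,0,0,0],[0,-0.5,0.45,0,0,0],[0,-0.5,0.45,0,0,0],[0,0,0,0,0,0]]]' -1; python3 h.py -46.7 -60 43;  python3 -m pendant '[[[0,-0.4,0.5,0,0,0],[0,-0.4,0.55,0,0,0],[0,0,0,0,0,0]]]' -1; python3 h.py -52.6 -60 31
```

```text
clock: 17.05
eef_pos: [0.4879, -0.0097, 0.0524]
tool_rot: [0.796, 0.605, -0.0, -0.0]
force: [0.5, 0.1, -0.3]
width: 0.008
grip_force: 0.0
jig mm [-39.8 -60.3] z 52.4 toolx yaw in jig deg 90.21 tilt [-0.001  0.   ] F [ 0.5  0.1 -0.3] w 0.008 q [-0.48  0.56  0.52  2.09 -0.48  0.61  0.1 ] t 17.05
rows cm to go [ 0.03 -0.69  0.94]
clock: 17.35
eef_pos: [0.4802, -0.0076, 0.0418]
tool_rot: [0.796, 0.605, -0.001, -0.0]
force: [-0.1, 0.3, -0.3]
width: 0.007
grip_force: 0.0
jig mm [-47.8 -60.4] z 41.8 toolx yaw in jig deg 90.21 tilt [-0.001 -0.   ] F [-0.1  0.3 -0.3] w 0.007 q [-0.48  0.57  0.5   2.11 -0.5   0.58  0.11] t 17.35
rows cm to go [ 0.04 -0.48  1.08]
```

```bash
cat > lev.py <<'E'
from h import *
m=viewer.camera_model("scene")
def red(im):
    b=im[200:260,300:390].astype(int);mk=((b[...,2]>110)&(b[...,1]<80)&(b[...,0]<80)).astype(np.uint8)
    cs=cv2.findContours(mk,0,1)[0]
    if not cs: return None
    x,y,w,h=cv2.boundingRect(max(cs,key=cv2.contourArea));return (x+300,y+200,x+300+w,y+200+h),int(mk.sum())
for n in("scene0",): print(n,red(cv2.imread(f"pics/{n}.png")))
im=viewer.camera("scene");cv2.imwrite(f"pics/lev{manip.sense()['clock']:.1f}.png",im);print("now",red(im))
for th in(55,50,45,35,25,20,15,10,5):
    t=np.radians(th);P=[[*(M-JX*r*np.cos(t)-JY*.06),.037+r*np.sin(t)] for r in(.043,.093)]
    print(th,proj(m,P).round(1).tolist())
E
python3 lev.py
```

```text
scene0 ((336, 218, 352, 231), 101)
now ((328, 225, 347, 235), 101)
55 [[350.7, 227.3], [340.2, 215.9]]
50 [[349.5, 228.0], [337.5, 217.7]]
45 [[348.4, 228.9], [335.0, 219.6]]
35 [[346.3, 230.8], [330.6, 223.8]]
25 [[344.7, 232.8], [327.2, 228.4]]
20 [[344.1, 233.8], [325.9, 230.7]]
15 [[343.6, 234.9], [324.8, 233.1]]
10 [[343.2, 236.0], [324.0, 235.4]]
5 [[342.9, 237.1], [323.6, 237.8]]
```

The lever is following (about 28° now). Continue pressing.

```bash
python3 -m pendant '[[[0,-0.2,0.4,0,0,0],[0,-0.2,0.4,0,0,0],[0,-0.1,0.3,0,0,0],[0,0,0,0,0,0]]]' -1; python3 h.py -54.8 -60 25;  python3 -m pendant '[[[0,-0.1,0.3,0,0,0],[0,-0.1,0.3,0,0,0],[0,0,0,0,0,0]]]' -1; python3 h.py -56.4 -60 18.5; python3 lev.py|sed -n 2p
```

```text
clock: 17.8
eef_pos: [0.4758, -0.0063, 0.0312]
tool_rot: [0.796, 0.605, -0.0, -0.0]
force: [-0.8, 0.5, 2.7]
width: 0.008
grip_force: 1.4
jig mm [-52.3 -60.3] z 31.2 toolx yaw in jig deg 90.2 tilt [-0.001  0.   ] F [-0.8  0.5  2.7] w 0.008 q [-0.47  0.59  0.48  2.12 -0.51  0.55  0.12] t 17.8
rows cm to go [ 0.03 -0.25  0.62]
clock: 18.1
eef_pos: [0.4739, -0.0057, 0.0259]
tool_rot: [0.796, 0.605, -0.0, -0.001]
force: [-4.0, 0.9, 14.2]
width: 0.0
grip_force: 6.5
jig mm [-54.3 -60.3] z 25.9 toolx yaw in jig deg 90.19 tilt [-0.001  0.001] F [-4.   0.9 14.2] w 0.0 q [-0.46  0.59  0.47  2.13 -0.52  0.54  0.13] t 18.1
rows cm to go [ 0.03 -0.21  0.74]
now ((325, 231, 346, 239), 101)
```

```bash
python3 -m pendant '[[[0,0,0.2,0,0,0],[0,0,0.2,0,0,0],[0,0,0,0,0,0],[0,0,0,0,0,0]]]' -1; python3 h.py; python3 lev.py|sed -n 2p
```

```text
clock: 18.55
eef_pos: [0.4727, -0.0054, 0.0222]
tool_rot: [0.796, 0.605, -0.001, -0.002]
force: [-8.2, 1.7, 23.4]
width: 0.006
grip_force: 10.8
jig mm [-55.6 -60.2] z 22.2 toolx yaw in jig deg 90.19 tilt [-0.003  0.002] F [-8.2  1.7 23.4] w 0.006 q [-0.45  0.6   0.47  2.13 -0.53  0.53  0.14] t 18.55
now ((325, 232, 345, 241), 98)
```

Now 23 N at the handle, lever about 9° above the horizontal: gripped. Release upward and check.

```bash
python3 -m pendant '[[[0,0.1,-0.5,0,0,0],[0,0.2,-1.5,0,0,0],[0,0,-3,0,0,0],[0,0,-4,0,0,0],[3,0,-3,0,0,0],[4.5,0,0,0,0,0],[5,0,0,0,0,0],[5,0,0,0,0,0],[4,0,0,0,0,0],[0,0,0,0,0,0]]]' -1; python3 -m pendant '[[[0,0,0,0,0,0],[0,0,0,0,0,0]]]'; python3 h.py; python3 lev.py|sed -n 2p; python3 - <<'E'
from meas import *
t=viewer.camera("top");cv2.imwrite("pics/t8.png",t);meas(t)
a=cv2.imread("pics/top0.png").astype(int);d=np.abs(a-t).max(2)
for n,(x0,x1,y0,y1) in dict(tape=(195,220,183,216),pencil=(202,252,217,256),sander=(402,452,146,188)).items(): print(n,(d[y0:y1,x0:x1]>60).sum())
E
```

```text
clock: 19.6
eef_pos: [0.5353, 0.2078, 0.1408]
tool_rot: [0.794, 0.608, 0.001, -0.001]
force: [-0.5, 0.3, -0.1]
width: 0.006
grip_force: 0.0
clock: 19.8
eef_pos: [0.5348, 0.1986, 0.1413]
tool_rot: [0.797, 0.604, -0.001, 0.0]
force: [-0.2, -0.4, 0.1]
width: 0.004
grip_force: 0.0
jig mm [-51.3 152.9] z 141.3 toolx yaw in jig deg 90.09 tilt [-0.001 -0.001] F [-0.2 -0.4  0.1] w 0.004 q [-0.88  0.54  0.6   1.83 -0.39  0.89 -0.37] t 19.8
now ((325, 232, 345, 240), 115)
offcut [array([ 1.7, 22.8]), array([65.7, 71.3]), np.float64(89.7)] [-34.0026   -10.158128] [37.52567  55.468716]
plate [array([  0. , -53.4]), array([ 87.6, 122.9]), np.float64(89.9)] [-61.414368 -97.29307 ] [61.477306 -9.607833]
red [array([-67.3, -57.4]), array([19.4, 49. ]), np.float64(84.7)] [-91.84492 -67.05773] [-42.633953 -47.360638]
red z.05 [array([-64.9, -60. ]), array([20.3, 51. ]), np.float64(84.7)] [-90.43834 -70.03736] [-39.172523 -49.517803]
tape 779
pencil 1950
sander 0
```

The lever holds at ~9° and the offcut is home (55.5). The tape and pencil regions are hidden by the arm in the top view, so I check them in the scene view before handing in.

```bash
python3 - <<'E'
from h import *
a=cv2.imread("pics/scene0.png").astype(int);t=viewer.camera("scene").astype(int)
def bb(b,f):
    c=max(cv2.findContours(f(b).astype(np.uint8),0,1)[0],key=cv2.contourArea);return cv2.boundingRect(c)
ye=lambda b:(b[140:200,260:320,2]>170)&(b[140:200,260:320,0]<50)
rd=lambda b:(b[150:210,240:280,2]>140)&(b[150:210,240:280,1]<70)
for f in(ye,rd): print(bb(a,f),bb(t,f))
E
```

```text
Traceback (most recent call last):
ValueError: max() iterable argument is empty
```

```bash
python3 - <<'E'
from h import *
a=cv2.imread("pics/scene0.png");t=viewer.camera("scene")
for n,lo,hi,(x0,x1,y0,y1) in(("tape",(22,190,120),(32,255,255),(265,305,145,182)),("pencil",(0,190,100),(8,255,255),(245,280,160,205))):
    for im in(a,t):
        mk=cv2.inRange(cv2.cvtColor(im[y0:y1,x0:x1],cv2.COLOR_BGR2HSV),lo,hi)
        print(n,cv2.boundingRect(mk),int((mk>0).sum()))
E
```

```text
tape (0, 0, 0, 0) 0
tape (0, 0, 0, 0) 0
pencil (0, 0, 0, 0) 0
pencil (0, 0, 0, 0) 0
```

```bash
python3 - <<'E'
from h import *
a=cv2.imread("pics/scene0.png").astype(int);t=np.array(viewer.camera("scene")).astype(int);b=cv2.imread("pics/lev18.5.png")
print(a[183,258:268].tolist(),a[163,277:290:3].tolist())
for n,(x0,x1,y0,y1) in dict(tape=(272,300,150,176),pencil=(252,275,168,200)).items():
    for im in (a,t)+((b.astype(int),) if b is not None else ()):
        r=im[y0:y1,x0:x1];mk=((r[...,1]-r[...,0]>90)&(r[...,0]<70) if n=="tape" else (r[...,2]-r[...,1]>80)).astype(np.uint8);print(n,cv2.boundingRect(mk),mk.sum())
E
```

```text
[[144, 219, 243], [138, 213, 241], [100, 137, 239], [76, 79, 235], [74, 74, 235], [72, 72, 235], [63, 66, 219], [95, 140, 214], [141, 220, 244], [140, 221, 244]] [[74, 176, 222], [74, 180, 225], [62, 127, 159], [85, 93, 98], [70, 73, 76]]
tape (5, 9, 19, 12) 18
tape (0, 0, 0, 0) 0
pencil (1, 2, 19, 29) 141
pencil (1, 2, 19, 29) 134[ WARN:0@1.545] global loadsave.cpp:275 findDecoder imread_('pics/lev18.5.png'): can't open/read file: check file path/integrity
```

```bash
python3 -m pendant '[[[-3,0,0,0,0,0],[-4,0,0,0,0,0],[-4,0,0,0,0,0],[-4,0,0,0,0,0],[-3,0,0,0,0,0],[0,0,0,0,0,0],[0,0,0,0,0,0]]]' -1; python3 - <<'E'
from h import *
for k in("top","scene"):
    a=cv2.imread(f"pics/{k}0.png").astype(int);t=np.array(viewer.camera(k)).astype(int)
    d=np.abs(a-t).max(2)>60
    for n,(x0,x1,y0,y1) in (dict(tape=(195,220,183,216),pencil=(202,252,217,256)) if k=="top" else dict(tape=(272,300,150,176),pencil=(252,275,168,200))).items(): print(k,n,d[y0:y1,x0:x1].sum(),d[y0:y1,x0:x1].size)
E
python3 lev.py|sed -n 2p;python3 h.py
```

```text
clock: 20.75
eef_pos: [0.4868, 0.0266, 0.1418]
tool_rot: [0.797, 0.604, 0.0, -0.0]
force: [-0.1, 0.2, 0.5]
width: 0.004
grip_force: 0.0
top tape 1 825
top pencil 44 1950
scene tape 0 728
scene pencil 28 736
now ((325, 232, 345, 240), 116)
jig mm [-50.9 -23.9] z 141.5 toolx yaw in jig deg 90.31 tilt [0. 0.] F [-0.5  0.1  0.2] w 0.007 q [-0.67  0.41  0.65  2.04 -0.34  0.8  -0.09] t 20.9
```

```bash
python3 -c "
from cell import manip
print(manip.close_job())"
```

```text
the job is handed in; nothing more can be done
None
```

The offcut was pushed home against the stop and the cam lever was pressed down until it gripped and left locked; the tape, sanding block and pencil stayed where they lay, and I handed the job in at about 21 s.

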